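# Check the hand-truck tyre with the push-on pressure gauge

### The job

Pick up the tyre gauge from its rubber pad, push its mouth straight down onto the valve stem of the hand-truck wheel and hold it firmly home for a second, at about 17 N and never above 24 N, so that the tyre's pressure pushes the gauge's rod out. Then lift it off and stand it back upright on the pad with the rod still out, so the reading can be taken. Do not pull the rod out yourself, and leave the tape roll, the jar and the wrench where they are.

Things in the scene. Friction and masses are not known exactly. Their poses are not given: they have to be found in the camera images.
- gauge: T-shaped tyre gauge, 180 g, standing upright on the pad. Origin: centre of the underside of its round foot; z up. Foot: a steel bell 35 mm across, narrowing to 13 mm up into a tube 21 mm across. An aluminium barrel, 18 mm across and 120 mm long, runs level along x, 45 mm above the foot, through a black grip block; the rod comes out of its +x end
- gauge_grip (a point): middle of the gauge's black grip block, 48 mm above the foot; axes as gauge. The block is 28 (x) by 24 (y) by 38 mm (z), from 26 to 64 mm above the foot. Take it from above with the fingers closing along y; 60 N of grip holds it well
- gauge_seal_face (a point): underside of the sprung rubber seal inside the gauge's mouth, 20 mm above the foot, on its axis. The mouth below it is a funnel 25 mm wide at the foot, narrowing by 13 mm up to a bore 11.6 mm wide. The seal gives 4 N per mm for 3 mm, then is hard. In its middle the gauge's plunger gives 1.5 N per mm
- gauge_rod (a joint): how far the gauge's white rod stands out of the barrel, m: 0 in, at most 0.048. The tyre's unknown pressure pushes it out by 13 to 40 mm, and friction (0.2 N) keeps it out when the gauge is taken off, so do not knock it
- wheel: hand-truck wheel with a pneumatic tyre lying flat on the bench, 250 mm across; it does not move. Origin: centre of its underside; z up. The tyre's top is 80 mm, the white rim face 50 mm and the steel hub in the middle (38 mm across) 68 mm above the bench. One brass valve stem stands straight up from the rim face at x = 52 mm, 26 mm or more clear of the tyre's inner edge
- valve_foot (a point): point on the rim face where the valve stem comes out. The stem is 8 mm across and upright; its top is 28 to 44 mm above this point (differs from wheel to wheel) and a 4 mm wide pin stands 7 mm above that top, held up by 4.5 to 11 N of tyre pressure. It does not give sideways. The seal is closed when 13 N press down on it; over 24 N damages it
- pad: black rubber pad, 130 by 130 by 6 mm, fixed to the bench, where the gauge stands. Origin: centre of its underside
- tape_roll: roll of tape, 100 mm across, 48 mm tall, lying flat; origin under its centre. Leave it alone
- glue_jar: jar, 60 mm across, 85 mm tall; origin under its centre. Leave it alone
- wrench: wrench lying along its x axis on the bench. Leave it alone
Mind the look-alikes: they are no part of the job. Of the things that look like the pad, the smallest one is meant.

How it is judged:
By the outcome, as a careful person would: the job done as asked, in the order asked, and still so for the second after the job is handed in, with the robot touching nothing.
It also fails if it takes over 67 s, if anything falls off the work surface, if the arm or the gripper's body presses on something with over 40 N, if the wrist force passes 120 N, or if a joint passes its speed limit or range.

### The arm

A 6-joint arm with a two-finger parallel gripper is mounted at the origin on the work surface. World frame = base frame: x ahead of the robot, y to its left, z up, the work surface at z = 0. Lengths are in m, angles in degrees, forces in N, time in s.
With the tool pointing down it reaches from about 0.325 to 0.85 m from the base axis. Payload 15.5 kg.
Tool frame: the origin (TCP) lies at the very end of the fingers, on their centre line; the grasp point (between the pads) lies 19 mm behind it (bot.pinch_z is the distance from the TCP to the grasp point, in m); z points along the fingers, y is the line along which they close (so a half turn about z gives the same grasp; the last joint's range is limited). The gripper opens to 91 mm and grips with 3 to 60 N. Pads are 32 mm wide; open, the fingers measure 118 mm over their backs; the gripper's body (76 mm by 178 mm) begins 60 mm behind the grasp point.
Start: joints at [-82.592, 28.281, 77.091, -0, 74.628, -5.472], TCP at [0.139, -0.609, 0.214] pointing down, gripper open.
Joint ranges: [-166.48, 166.48], [-47.26, 123.95], [12.59, 153.08], [-70.14, 250.14], [6.76, 159.57], [-176.63, 176.63]. Speed limits (degrees/s): [108.29, 108.29, 147.25, 172.46, 172.46, 172.46].

### API

Orientations are given as [roll, pitch, yaw] about the fixed x, y, z axes, in that order (R = Rz(yaw) Ry(pitch) Rx(roll)).
In Python, from station import bot gives the robot as it stands. The module is installed in compiled form; this text tells all that it offers.
- The arm moves only by the shell command python3 -m creep 'ROWS'. ROWS is a JSON list of rows, 1 to 20 of them, each an object with the fields rotvec (a list: a rotation vector rx, ry, rz in a scale on which 1.0 is 90 degrees), pos (a list: dx, dy, dz in normalised numbers (1 is 1000 mm)), finger_gap (the finger opening in m); a field left out counts as zero (the opening has to be given); each row shifts and turns the commanded pose from where the row before left it, along the tool's axes as they then stand; what a row does not reach is not made up. A row lasts 1/12 s, in which the tool goes at most 0.0417 m and 7.16 degrees, less where a joint would pass 70% of its speed; a pose out of reach is approached as far as the arm can. The fingers move at their own pace and stop on an object; the grip force is fixed at half the most. Time passes only in rows, so rows that do not move let the fingers close. It prints the time, the measured TCP pose, the force, the opening and the grip force at its end. No shift or turn number may pass 1 either way. Input that does not fit is refused with a message, and nothing moves.
- bot.state(): the state, without advancing time (a new reading comes with each control period).
- bot.grab_frame(name): name is "side" or "top"; returns (picture, depth): 400x640x3 uint8, red, green, blue; 400x640 float32, m along the optical axis (not along the pixel's ray), 0 where there is no reading.
- bot.camera_model(name): a dict with "fx", "fy", "cx", "cy" (pixels), "k1" (the pictures are not rectified: a ray, as slopes to the right and down, at radius r is drawn at 1 + k1 r^2 times it, then the intrinsics apply), "world_from_camera" (4x4, takes a point from camera to world coordinates). Camera axes: x right, y down, z forward; pixel columns grow to the right and rows downward; lengths in m; the calibration is good to about 2 mm. A picture is of the moment at which its call begins. camera_model takes no time and is no camera call.
- bot.close_job(): hands the job in; it is judged then, once.
The state is a dict: "t": time; "q": joint angles; "qvel": joint speeds; "tau": joint torques, N m; "position": TCP position; "tool_rot": TCP orientation; "force": force on the tool from outside, world axes, zero at the start; "torque": the same for the moment, N m; "grip_width": finger opening in m; "grasp_force": force on a finger pad.
Only numpy, scipy, OpenCV 4.12 (cv2) and the standard library are available. Lean on these libraries where they do the work, as an engineer would, in place of code of your own. Each camera call takes 0.05 s, during which the arm holds its last target. There are 200 camera calls.

## Working session

There is one attempt and no reset: what is moved stays moved. The work goes in short steps, Python scripts to look and compute and a shell command to move; the robot and the scene stay as the last step left them, time stands still between calls to the robot, and variables do not carry over. Pictures are saved under pics/ and viewed, at most 10 in all, crops included, and the job is handed in when it is done.

```bash
mkdir -p pics; cat > h.py <<'E'
from station import bot
import numpy as np, cv2
def grab(n):
    p,d=bot.grab_frame(n); return p,d
def rays(n,uv):
    m=bot.camera_model(n); uv=np.atleast_2d(np.float64(uv))
    K=np.array([[m['fx'],0,m['cx']],[0,m['fy'],m['cy']],[0,0,1]])
    s=cv2.undistortPointsIter(uv.reshape(-1,1,2),K,np.array([m['k1'],0,0,0,0.]),None,None,(3,100,1e-10)).reshape(-1,2)
    T=np.array(m['world_from_camera']); d=np.c_[s,np.ones(len(s))]
    return T[:3,3],d@T[:3,:3].T
def onplane(n,uv,z):
    o,d=rays(n,uv); return o+d*((z-o[2])/d[:,2])[:,None]
def cloud(n,d):
    v,u=np.mgrid[:d.shape[0],:d.shape[1]]
    o,r=rays(n,np.c_[u.ravel(),v.ravel()]); P=o+r*d.reshape(-1,1); P[d.ravel()==0]=np.nan
    return P.reshape(*d.shape,3)
def tri(n1,p1,n2,p2):
    o1,d1=rays(n1,p1);o2,d2=rays(n2,p2);d1=d1[0];d2=d2[0]
    a=np.linalg.lstsq(np.c_[d1,-d2],o2-o1,rcond=None)[0]
    A,B=o1+a[0]*d1,o2+a[1]*d2; return (A+B)/2,np.linalg.norm(A-B)
E
python3 - <<'E'
from h import *
for n in('side','top'):
    p,d=grab(n); np.savez(f'{n}0.npz',p=p,d=d); cv2.imwrite(f'pics/{n}0.png',p[...,::-1])
    m=bot.camera_model(n); print({k:np.round(v,3).tolist() for k,v in m.items()})
print(bot.state())
E
```

```text
{'fx': 405.422, 'fy': 405.422, 'cx': 316.057, 'cy': 210.022, 'k1': -0.081, 'world_from_camera': [[-0.995, -0.039, 0.091, 0.364], [-0.097, 0.557, -0.825, 0.984], [-0.018, -0.83, -0.558, 0.727], [0.0, 0.0, 0.0, 1.0]]}
{'fx': 474.162, 'fy': 474.162, 'cx': 323.748, 'cy': 199.849, 'k1': -0.118, 'world_from_camera': [[0.003, -0.995, 0.096, 0.364], [-1.0, -0.003, -0.005, 0.007], [0.005, -0.096, -0.995, 1.361], [0.0, 0.0, 0.0, 1.0]]}
{'t': 0.1, 'q': array([-8.25941466e+01,  2.83097177e+01,  7.71233886e+01, -7.44477665e-04,
        7.46263415e+01, -5.47275126e+00]), 'qvel': array([ 0.03866412, -0.09305398, -0.05419548,  0.0514581 , -0.00962514,
        0.00904697]), 'tau': array([ 1.51505006e-03, -8.80241060e+01, -3.82543981e+01,  7.06262654e-02,
        4.83960437e-02, -2.61413163e-05]), 'position': array([ 0.13924957, -0.6089546 ,  0.21341645]), 'tool_rot': array([-1.79940755e+02, -4.95531615e-03,  1.28787999e+01]), 'force': array([ 0.80906886,  0.27761184, -0.57932397]), 'torque': array([-0.02888015, -0.04448487,  0.01833267]), 'grasp_force': 0.0, 'grip_width': 0.09114610260445144}
```

View pics/top0.png

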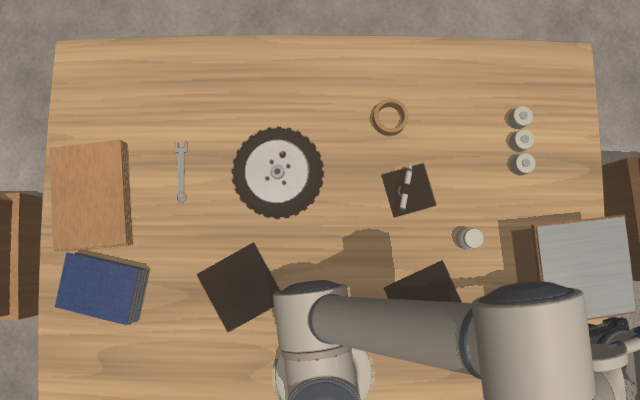

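View pics/side0.png

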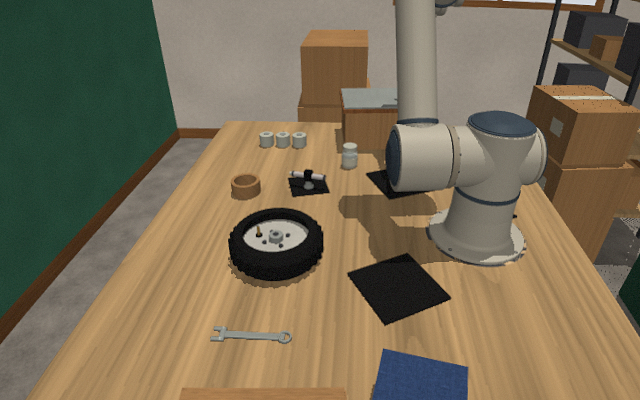

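Top view: the wheel is at (277,172). The valve is probably the brass thing at top (283,154) and side (259,230). Three dark squares could be the pad: (409,190) with the gauge on it, (240,287) and (422,285). (409,190) is the smallest and carries the gauge. I'll confirm in an enlarged crop.

```bash
python3 - <<'E'
from h import *
t=np.load('top0.npz');s=np.load('side0.npz')
def c(p,x,y,w,h): return cv2.resize(p[y:y+h,x:x+w],(400,300),interpolation=cv2.INTER_CUBIC)
a=np.vstack([np.hstack([c(t['p'],370,155,80,60),c(s['p'],275,155,64,48)]),np.hstack([c(t['p'],237,142,80,60),c(s['p'],240,210,80,60)])])
cv2.imwrite('pics/crop0.png',a[...,::-1])
P=cloud('top',t['d']);S=cloud('side',s['d'])
for uv in [(409,205),(240,287),(277,172),(283,154),(405,175)]: print('top',uv,P[uv[1],uv[0]].round(4))
for uv in [(259,230),(258,236),(276,233),(308,174),(308,190)]: print('side',uv,S[uv[1],uv[0]].round(4))
for uv in [(409,190),(240,287)]:
    m=cv2.inRange(t['p'],(0,0,0),(70,65,62)); n,l,st,ce=cv2.connectedComponentsWithStats(m)
    print(st[l[uv[1],uv[0]]])
E
```

```text
top (409, 205) [ 0.4807 -0.2445  0.0073]
top (240, 287) [0.2457 0.2375 0.0105]
top (277, 172) [0.5664 0.131  0.0628]
top (283, 154) [0.619  0.1159 0.0529]
top (405, 175) [ 0.5606 -0.2255  0.0553]
side (259, 230) [0.6158 0.1207 0.0704]
side (258, 236) [0.6198 0.1235 0.0517]
side (276, 233) [0.5667 0.1319 0.0714]
side (308, 174) [ 0.5201 -0.2149  0.0625]
side (308, 190) [ 0.5202 -0.2019  0.007 ]
[ 383  165   52   52 1498]
[ 198  244  142   87 4469]
```

View pics/crop0.png

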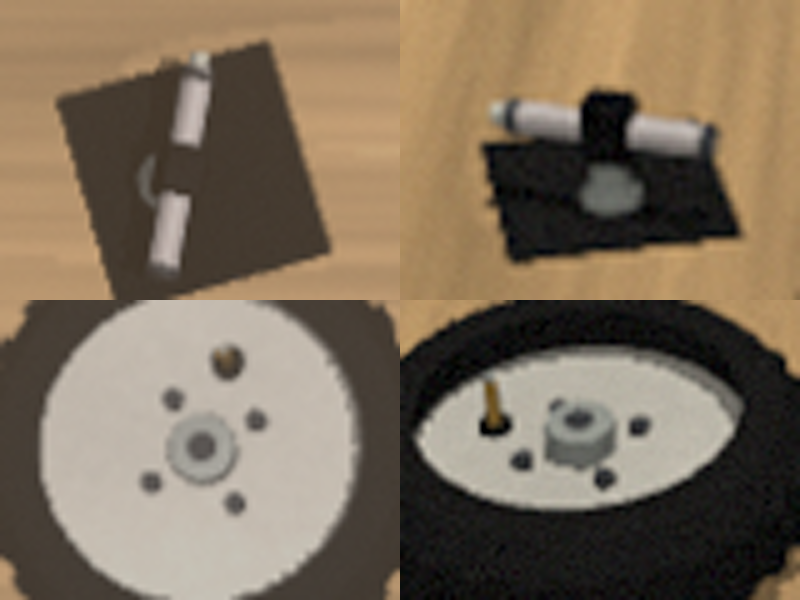

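Top row: the gauge stands on the smallest pad, with its white rod tip at top view (410,167) and side view (291,169). Bottom row: the brass stem's tip is at top view (281,153) and side view (258,226), its foot at side view (258,235). Both targets are confirmed, so next I measure them.

```bash
python3 - <<'E'
from h import *
F={n:np.load(n+'0.npz') for n in('top','side')}
box={'top':(383,160,435,217),'side':(285,163,332,196)}
for n in F:
    p,d=F[n]['p'],F[n]['d']; C=cloud(n,d); x0,y0,x1,y1=box[n]
    sub=np.zeros(d.shape,bool); sub[y0:y1,x0:x1]=1
    hsv=cv2.cvtColor(p,cv2.COLOR_RGB2HSV)
    lt=sub&(hsv[...,2]>150)&(hsv[...,1]<50)
    k,l,st,ce=cv2.connectedComponentsWithStats(lt.astype(np.uint8))
    v,u=np.nonzero(lt); G=onplane(n,np.c_[u,v],.051)
    for i in range(1,k):
        if st[i,4]<12: continue
        q=onplane(n,ce[i],.051)[0]; mm=np.array([onplane(n,(uu,vv),.051)[0][:2] for vv,uu in zip(*np.nonzero(l==i))])
        print(n,'seg',st[i],ce[i].round(1),'on .051',q.round(4),'xrange',mm[:,0].min().round(4),mm[:,0].max().round(4), 'z',np.nanmedian(C[l==i][:,2]).round(4))
    vx=cv2.fitLine(G[:,:2].astype(np.float32),cv2.DIST_HUBER,0,.01,.01).ravel(); print(n,'axis',vx.round(4),np.degrees(np.arctan2(vx[1],vx[0])))
    m=sub&(C[...,2]>.064)&(C[...,2]<.08); print(n,'high',m.sum(),np.median(C[m],axis=0).round(4) if m.any() else '',C[m].min(0).round(4),C[m].max(0).round(4))
    dk=sub&(p.max(2)<75)&(C[...,2]>.06); print(n,'blocktop',dk.sum(),np.median(C[dk],0).round(4),C[dk].min(0).round(4),C[dk].max(0).round(4))
    m=cv2.inRange(p,(0,0,0),(70,65,62))
    br=(hsv[...,0]>8)&(hsv[...,0]<28)&(hsv[...,1]>90)
    b={'top':(270,142,292,165),'side':(250,218,268,242)}[n]; s2=np.zeros_like(br); s2[b[1]:b[3],b[0]:b[2]]=1
    v,u=np.nonzero(br&s2); print(n,'brass',list(zip(u.tolist(),v.tolist())),)
    print(np.c_[C[v,u]].round(3).tolist())
E
```

```text
top seg [405 171   7  13  55] [408.2 176.7] on .051 [ 0.5565 -0.2354  0.051 ] xrange 0.5387 0.5727 z 0.059
top seg [401 194   7  14  64] [403.9 200.4] on .051 [ 0.4897 -0.2222  0.051 ] xrange 0.4713 0.5077 z 0.0599
top axis [ 0.9813 -0.1923  0.5237 -0.2289] -11.088431
top high 92 [ 0.5225 -0.227   0.0693] [ 0.4674 -0.241   0.0641] [ 0.5734 -0.2142  0.0753]
top blocktop 83 [ 0.5221 -0.2258  0.0694] [ 0.5081 -0.2395  0.0611] [ 0.5364 -0.2142  0.0753]
top brass [(280, 153), (281, 153), (282, 153), (281, 154), (282, 154)]
[[0.62, 0.123, 0.063], [0.617, 0.119, 0.078], [0.618, 0.117, 0.072], [0.617, 0.121, 0.063], [0.617, 0.118, 0.062]]
side seg [294 171  10   4  24] [298.3 172.8] on .051 [ 0.5575 -0.2422  0.051 ] xrange 0.5409 0.5743 z 0.0574
side seg [312 173  11   5  35] [316.9 175.2] on .051 [ 0.4914 -0.2294  0.051 ] xrange 0.4734 0.509 z 0.0574
side axis [ 0.9809 -0.1945  0.5194 -0.2348] -11.215667
side high 31 [ 0.5187 -0.2237  0.0681] [ 0.5074 -0.2339  0.0643] [ 0.5338 -0.2101  0.071 ]
side blocktop 39 [ 0.5204 -0.2194  0.0677] [ 0.5074 -0.2339  0.06  ] [ 0.5345 -0.2101  0.071 ]
sid
[... 273 characters left out ...]
(258, 234), (259, 234), (260, 234), (257, 235), (258, 235), (259, 235)]
[[0.629, 0.063, 0.069], [0.648, 0.089, 0.077], [0.62, 0.122, 0.081], [0.618, 0.121, 0.08], [0.621, 0.12, 0.077], [0.618, 0.122, 0.078], [0.622, 0.118, 0.071], [0.618, 0.12, 0.073], [0.622, 0.118, 0.068], [0.618, 0.121, 0.071], [0.616, 0.121, 0.07], [0.628, 0.101, 0.052], [0.619, 0.121, 0.067], [0.616, 0.12, 0.067], [0.625, 0.111, 0.056], [0.619, 0.123, 0.065], [0.617, 0.119, 0.062], [0.624, 0.114, 0.055], [0.62, 0.12, 0.059], [0.617, 0.12, 0.059], [0.616, 0.115, 0.056], [0.623, 0.121, 0.056], [0.62, 0.121, 0.057], [0.617, 0.121, 0.057], [0.615, 0.119, 0.056], [0.621, 0.127, 0.058], [0.619, 0.125, 0.056], [nan, nan, nan]]
```

The rows are not in the units I measure in: turns go in shares of 90 degrees. I convert before sending: 6.1 degrees / 90 = 0.0678.

```bash
python3 -m creep '[{"rotvec": [0,0,0.0667],"finger_gap": 0.09},{"rotvec": [0,0,0.0667],"finger_gap": 0.09},{"rotvec": [0,0,0.0667],"finger_gap": 0.09},{"rotvec": [0,0,0.0678],"finger_gap": 0.09},{"pos": [0.02,-0.03,0],"finger_gap": 0.09},{"pos": [0.02,-0.03,0],"finger_gap": 0.09},{"pos": [0.02,-0.03,0],"finger_gap": 0.09},{"pos": [0.02,-0.03,0],"finger_gap": 0.09},{"pos": [0.02,-0.03,0],"finger_gap": 0.09},{"pos": [0.02,-0.03,0],"finger_gap": 0.09},{"pos": [0.02,-0.03,0],"finger_gap": 0.09},{"pos": [0.02,-0.03,0],"finger_gap": 0.09},{"pos": [0.02,-0.03,0],"finger_gap": 0.09},{"pos": [0.02,-0.03,0],"finger_gap": 0.09},{"pos": [0.02,-0.03,0],"finger_gap": 0.09},{"pos": [0.02,-0.03,0],"finger_gap": 0.09},{"pos": [0.02,-0.03,0],"finger_gap": 0.09},{"pos": [0.02,-0.03,0],"finger_gap": 0.09},{"pos": [0.02,-0.03,0],"finger_gap": 0.09}]'
```

```text
t: 1.68
position: [0.522, -0.2246, 0.2137]
tool_rot: [-180.0, 0.0, -11.2]
force: [0.6, -0.7, 0.8]
grip_width: 0.0898
grasp_force: 0.0
```

```bash
python3 -m creep '[{"pos": [0,0.002,0.03],"finger_gap": 0.09},{"pos": [0,0,0.03],"finger_gap": 0.09},{"pos": [0,0,0.03],"finger_gap": 0.09},{"pos": [0,0,0.03],"finger_gap": 0.09},{"pos": [0,0,0.03],"finger_gap": 0.09},{"pos": [0,0,0.014],"finger_gap": 0.09},{"pos": [0,0,0.014],"finger_gap": 0.09},{"finger_gap": 0.09},{"finger_gap": 0.09}]'; python3 - <<'E'
from h import *
p=np.hstack([cv2.resize(grab('side')[0][140:215,255:355],(400,300),interpolation=2),cv2.resize(grab('top')[0][150:225,355:455],(400,300),interpolation=2)])
cv2.imwrite('pics/g1.png',p[...,::-1]); print(bot.state()['position'],bot.state()['force'])
E
```

```text
t: 2.43
position: [0.5203, -0.228, 0.0355]
tool_rot: [-180.0, 0.1, -11.2]
force: [0.3, 0.5, 0.4]
grip_width: 0.0896
grasp_force: 0.0
[ 0.52120497 -0.22845712  0.03676877] [ 0.84351411 -0.27197962 -0.05427828]
```

View pics/g1.png

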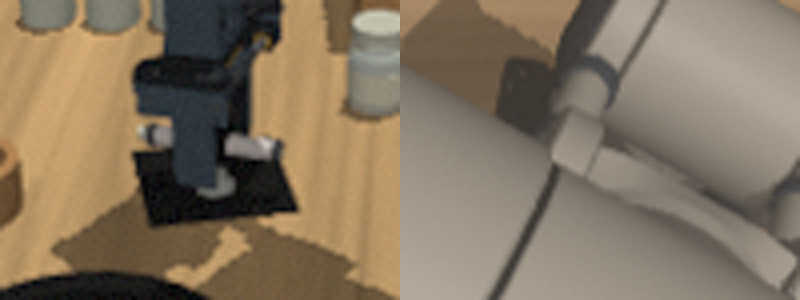

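In the side view the open fingers straddle the grip block (crop (200,130)) and the foot shows below at (213,183). Closing now.

```bash
python3 -m creep '[{"finger_gap": 0.05},{"finger_gap": 0.03},{"finger_gap": 0},{"finger_gap": 0},{"finger_gap": 0},{"finger_gap": 0},{"finger_gap": 0},{"finger_gap": 0}]'; python3 -m creep '[{"finger_gap": 0},{"finger_gap": 0},{"finger_gap": 0}]'
```

```text
t: 3.2
position: [0.5208, -0.2282, 0.0359]
tool_rot: [-180.0, -0.0, -11.2]
force: [0.4, -0.4, 0.6]
grip_width: 0.0393
grasp_force: 0.0
t: 3.45
position: [0.5208, -0.2282, 0.0359]
tool_rot: [-180.0, 0.0, -11.2]
force: [-0.2, -0.2, -0.4]
grip_width: 0.0237
grasp_force: 30.0
```

```bash
python3 - <<'E'
from h import *
F={n:np.load(n+'0.npz') for n in('top','side')}
# stem axis: column profile in side over stem rows (sub-pixel), tip in both views
p=F['side']['p'][222:238,252:266].astype(int); print('side sat (R-B)');print(p[...,0]-p[...,2])
q=F['top']['p'][146:162,274:292].astype(int); print('top (R-B)');print(q[...,0]-q[...,2]); print(q[...,0])
E
python3 -m creep '[{"pos": [0,0,-0.01],"finger_gap": 0},{"pos": [0,0,-0.03],"finger_gap": 0},{"pos": [0,0,-0.04],"finger_gap": 0},{"pos": [0,0,-0.04],"finger_gap": 0},{"pos": [0,0,-0.04],"finger_gap": 0},{"finger_gap": 0}]'
```

```text
side sat (R-B)
[[ 2 -3 -1 -4  4  0 -3  4  6  6  4  9  9 12]
 [ 3  6  7  0 -1 -1  2 10  8  9 12 15 16 15]
 [-4  0  1  0  2  5  7 15 17 15 16 20 21 19]
 [-2  1  6  9  8  4  9 22 19 17 16 16 18 16]
 [ 8  9 11 13 20 33 32 37 16 18 17 18 17 19]
 [11 17 17 17 23 73 70 43 15 16 18 16 15 17]
 [16 18 19 15 22 66 79 36 13 17 18 18 17 17]
 [19 19 16 17 18 59 78 41 17 17 18 19 17 19]
 [18 18 16 19 23 51 78 48 22 17 20 18 17 18]
 [18 17 18 18 19 46 77 53 24 17 19 19 21 19]
 [19 18 17 16 18 42 78 59 22 13 15 18 18 20]
 [18 18 19 16  9 40 78 71 27  6 16 19 17 20]
 [17 17 19 16  4 35 66 53 23  1  9 19 20 18]
 [17 19 19 16  0 17 35 20  8 -2 11 18 21 17]
 [15 18 17 16 -2  0 -3 -5 -1  7 17 17 19 18]
 [16 17 20 18 14 11 10 10 13 15 20 16 17 19]]
top (R-B)
[[21 21 21 20 21 21 19 20 20 21 21 20 20 20 22 21 21 21]
 [19 21 20 20 21 21 21 20 20 21 20 22 21 21 20 21 21 21]
 [20 20 20 20 21 21 21 20 21 20 20 21 21 21 20 20 20 21]
 [21 20 20 20 20 20 21 21 20 20 21 21 20 20 19 21 21 21]
 [21 21 21 20 20 21 20 21 19 19 20 21 21 20 21 21 20 21]
 [21 21 21 20 21 20 22 19 19 19 16 20 20 20 21 21 21 21]
 [20 19 21 2
[... 1195 characters left out ...]
8  85  73  96 172 192 192 193 193 194]
 [195 193 193 194 194 133  73  79  85  76  71 118 177 191 192 192 192 194]
 [194 193 192 193 193 155  96  72  71  71  73 155 186 190 191 192 192 193]
 [194 193 191 192 192 183 146 101  84  96 143 183 192 191 191 191 193 193]
 [192 192 192 192 193 193 182 167 162 165 186 194 194 192 194 193 193 194]
 [191 193 193 193 194 193 194 195 195 193 193 193 194 194 194 194 194 194]
 [185 194 194 194 194 195 194 196 195 193 192 192 194 195 194 194 195 194]
 [177 194 194 193 192 194 195 195 194 192 194 193 194 194 195 193 194 195]]
t: 3.95
position: [0.5237, -0.2297, 0.204]
tool_rot: [179.8, -0.6, -11.2]
force: [1.0, -1.0, -1.2]
grip_width: 0.0239
grasp_force: 30.0
```

```bash
python3 - <<'E'
from h import *
F={n:np.load(n+'0.npz') for n in('top','side')}
q=F['top']['p'][149:160,278:288,0].astype(float); w=np.clip(193-q,0,None); v,u=np.mgrid[149:160,278:288]
g=np.array([(u*w).sum(),(v*w).sum()])/w.sum(); print('grommet top',g,onplane('top',g,.05))
s=F['side']['p'][222:240,252:266].astype(int)
rb=F['side']['p'].astype(int); rb=rb[...,0]-rb[...,2]
for z,r in ((.08,228),(.07,230),(.06,232.5)):
    ww=np.clip(rb[int(r),255:262]-18,0,None); c=(ww*np.arange(255,262)).sum()/ww.sum(); print('side',r,c,onplane('side',(c,r),z))
t=F['top']['p'].astype(int); t=t[...,0]-t[...,2]; v,u=np.mgrid[151:157,279:286]; w=np.clip(t[151:157,279:286]-20,0,None)
b=np.array([(u*w).sum(),(v*w).sum()])/w.sum(); print('brass top',b)
for z in(.06,.07,.08):print(onplane('top',b,z))
for r in(226,227): print(tri('top',b-[.6,.6],'side',(257.7,r)))
# hub and wheel centre
C=cloud('top',F['top']['d'])
wm=cv2.inRange(cv2.cvtColor(F['top']['p'],cv2.COLOR_RGB2HSV),(0,0,165),(180,45,255))[130:215,235:320]
cn=max(cv2.findContours(wm,0,2)[0],key=cv2.contourArea); e=cv2.fitEllipse(cv2.convexHull(cn)); print('rim',e,onplane('top',np.array(e[0])+[235,130],.05), 'rimz',np.median(C[165:180,255:262,2]))
print(bot.state()['position'])
E
```

```text
grommet top [282.22718399 154.29258175] [[0.61875075 0.11827819 0.05      ]]
side 228 257.70992366412213 [[0.61753925 0.12468287 0.08      ]]
side 230 257.9398496240602 [[0.61885085 0.12039732 0.07      ]]
side 232.5 258.1937984496124 [[0.61956367 0.11850043 0.06      ]]
brass top [281.44607843 153.03921569]
[[0.62035238 0.11966133 0.06      ]]
[[0.61837873 0.11879844 0.07      ]]
[[0.61640509 0.11793555 0.08      ]]
(array([0.61798121, 0.11943421, 0.08276637]), np.float64(0.0008976875539544173))
(array([0.61842981, 0.1196847 , 0.07959503]), np.float64(0.000538491497173084))
rim ((41.186161041259766, 40.88691329956055), (61.257694244384766, 62.21963882446289), 44.672149658203125) [[0.57154906 0.13459251 0.05      ]] rimz 0.05000626071841818
[ 0.52368906 -0.22974722  0.20400856]
```

```bash
python3 -m creep '[{"pos": [0.0024,-0.015,0],"finger_gap": 0},{"pos": [0.0024,-0.03,0],"finger_gap": 0},{"pos": [0.0024,-0.03,0],"finger_gap": 0},{"pos": [0.0024,-0.03,0],"finger_gap": 0},{"pos": [0.0024,-0.03,0],"finger_gap": 0},{"pos": [0.0024,-0.03,0],"finger_gap": 0},{"pos": [0.0024,-0.03,0],"finger_gap": 0},{"pos": [0.0024,-0.03,0],"finger_gap": 0},{"pos": [0.0024,-0.03,0],"finger_gap": 0},{"pos": [0.0024,-0.03,0],"finger_gap": 0},{"pos": [0.0024,-0.03,0],"finger_gap": 0},{"pos": [0.0024,-0.03,0.02],"finger_gap": 0},{"pos": [0,-0.015,0.02],"finger_gap": 0},{"pos": [0,0,0.016],"finger_gap": 0},{"finger_gap": 0},{"finger_gap": 0}]'; python3 - <<'E'
from h import *
s,d=grab('side'); t,dt=grab('top'); np.savez('v1.npz',s=s,d=d,t=t,dt=dt); print(bot.state()['position'],bot.state()['force'])
p=np.hstack([cv2.resize(s[180:255,210:310],(400,300),interpolation=2),cv2.resize(t[125:200,230:330],(400,300),interpolation=2)])
cv2.imwrite('pics/v1.png',p[...,::-1])
E
```

```text
t: 5.28
position: [0.6184, 0.1192, 0.1398]
tool_rot: [180.0, 0.1, -11.2]
force: [0.2, 0.2, -1.3]
grip_width: 0.0236
grasp_force: 30.0
[0.61953722 0.11879986 0.14119544] [-0.40070184  0.05021387 -1.61111103]
```

View pics/v1.png

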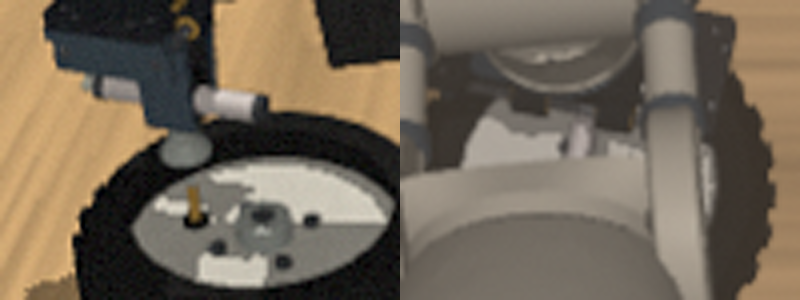

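The gauge hangs over the stem: foot centre at side (256.5,217), stem tip at (258,226), and the stem axis tilts towards the foot's column. I'll check the alignment in numbers.

```bash
python3 - <<'E'
from h import *
f=np.load('v1.npz'); s,d=f['s'],f['d']; C=cloud('side',d)
g=s[206:226,244:270].astype(int); print(g[...,1]); 
print((C[206:226,244:270,1]*1000).round().astype(int))
for r in (220.5,221,221.5,222,222.5): print(r,onplane('side',(256.5,r),.1105).round(4))
E
```

```text
[[152  99  55  55  57  61  53  55  53  57  56  55  62  52  81 123 134 134
  134 143 156 158 164 164 172 171]
 [167 135  51  52  49  54  60  54  57  56  56  53  58  52  55  99 121 129
  127 128 139 138 140 141 147 150]
 [171 154  50  55  59  59  58  55  56  59  53  53  58  50  41  52  77 109
  131 131 120 109 118 129 128 133]
 [170 154  75  54  52  53  53  54  56  60  55  55  60  54  36  25  49  93
  123 107  88  63  79  97  96  99]
 [167 158  91  44  52  53  55  56  55  56  60  54  54  53  39  30  53  75
   65  20  15  28  21  28  27  35]
 [168 163 126  89  65  53  59  48  46  52  49  53  53  56  53  37  31  21
   21  30  27  25  27  31  26  29]
 [168 166 157 139 131 127 130 117  75  70  61  55  58  46  49  47  36  26
   26  36  32  28  30  29  33  22]
 [166 165 157 158 163 158 139 127  88  99  92  92  90  81  77  70  55  33
   29  30  27  25  26  16  12  20]
 [164 162 154 163 158 117  58  70  89 108 114 116 109 105  99  88  83  63
   31  22  22  17  21  17  15  18]
 [167 162 154 131 109  51  27  77 101 109 111 111 108 110 104 102  95  86
   57  11  21   7  23  12  13   8]
 [167 159 
[... 2712 characters left out ...]
47]
 [ 98 101  95  97  98  98  91  87  78  77 138 142 135 135 137 135  57  51
   53  53  50  49  46  45  50  49]
 [104 100 103 103  99  95  87  80  80  72  71  64  66  64  62  60  58  53
   55  52  54  53  56  53  51  54]
 [105 107 108 104  96  90  84  83  79  74  69  68  65  61  61  57  59  58
   59  57  58  58  57  60  55  59]
 [110 111 107 102  96  91  85  83  75  73  68  64  66 121 120  69  68  69
   64  62  60  65  63  61  62  62]
 [116 118 111  97  93  89  81  81  77  72  73  74  73  73 119  71  75  69
   74  70  66  69  67  69  70  69]]
220.5 [[0.616  0.1325 0.1105]]
221 [[0.6155 0.1348 0.1105]]
221.5 [[0.615  0.137  0.1105]]
222 [[0.6145 0.1393 0.1105]]
222.5 [[0.614  0.1415 0.1105]]
```

```bash
python3 -m creep '[{"pos": [-0.0012,0,0.01],"finger_gap": 0},{"pos": [0,0,0.01],"finger_gap": 0},{"pos": [0,0,0.005],"finger_gap": 0},{"finger_gap": 0},{"finger_gap": 0}]'; python3 -m creep '[{"pos": [0,0,0.003],"finger_gap": 0},{"pos": [0,0,0.003],"finger_gap": 0},{"pos": [0,0,0.003],"finger_gap": 0},{"finger_gap": 0},{"finger_gap": 0}]'; python3 -c "
from h import *;print(bot.state()['position'],bot.state()['force'],bot.state()['torque'])"
```

```text
t: 5.8
position: [0.6176, 0.1193, 0.1145]
tool_rot: [180.0, 0.1, -11.2]
force: [0.2, 0.3, -2.0]
grip_width: 0.0239
grasp_force: 30.0
t: 6.22
position: [0.6178, 0.1195, 0.1057]
tool_rot: [180.0, 0.0, -11.2]
force: [0.5, -0.2, -2.2]
grip_width: 0.0241
grasp_force: 30.0
[0.61776878 0.11954686 0.10573816] [ 0.48522834 -0.24295536 -2.20848956] [0.05417068 0.00547158 0.01868974]
```

```bash
python3 -m creep '[{"pos": [0,0,0.002],"finger_gap": 0},{"pos": [0,0,0.002],"finger_gap": 0},{"finger_gap": 0},{"finger_gap": 0}]'; python3 -m creep '[{"pos": [0,0,0.002],"finger_gap": 0},{"pos": [0,0,0.001],"finger_gap": 0},{"finger_gap": 0},{"finger_gap": 0}]'
```

```text
t: 6.55
position: [0.6178, 0.1195, 0.1018]
tool_rot: [180.0, 0.0, -11.2]
force: [-0.2, -0.8, -2.1]
grip_width: 0.0242
grasp_force: 30.0
t: 6.88
position: [0.6178, 0.1195, 0.0988]
tool_rot: [180.0, 0.0, -11.2]
force: [0.2, 0.1, -2.9]
grip_width: 0.0239
grasp_force: 30.0
```

```bash
python3 -m creep '[{"pos": [0,0,0.001],"finger_gap": 0},{"pos": [0,0,0.001],"finger_gap": 0},{"finger_gap": 0},{"finger_gap": 0}]'
```

```text
t: 7.22
position: [0.618, 0.1195, 0.097]
tool_rot: [-180.0, -0.0, -11.2]
force: [0.1, 0.5, -1.0]
grip_width: 0.024
grasp_force: 30.0
```

```bash
python3 -m creep '[{"pos": [0,0,0.001],"finger_gap": 0},{"pos": [0,0,0.001],"finger_gap": 0},{"finger_gap": 0},{"finger_gap": 0}]';python3 -c "
from h import *;print(bot.state()['force'],bot.state()['torque'])"
```

```text
t: 7.55
position: [0.618, 0.1195, 0.095]
tool_rot: [180.0, -0.0, -11.2]
force: [-0.0, -1.1, 0.7]
grip_width: 0.0237
grasp_force: 30.0
[-0.03793386 -1.06687311  0.7068822 ] [-0.15805675  0.00821638 -0.03339487]
```

```bash
python3 -m creep '[{"pos": [0,0,0.001],"finger_gap": 0},{"pos": [0,0,0.001],"finger_gap": 0},{"finger_gap": 0},{"finger_gap": 0}]';python3 -c "
from h import *;print(bot.state()['force'],bot.state()['torque'])"
```

```text
t: 7.88
position: [0.618, 0.1194, 0.0931]
tool_rot: [180.0, -0.0, -11.2]
force: [-1.0, -1.1, 4.5]
grip_width: 0.0237
grasp_force: 30.0
[-0.95913377 -1.14956846  4.53835958] [-0.35888027  0.10937966  0.01621298]
```

```bash
python3 -m creep '[{"pos": [0,0,0.001],"finger_gap": 0},{"pos": [0,0,0.001],"finger_gap": 0},{"finger_gap": 0},{"finger_gap": 0}]';python3 -c "
from h import *;print(bot.state()['force'],bot.state()['torque'])"
```

```text
t: 8.22
position: [0.6181, 0.1194, 0.0911]
tool_rot: [180.0, -0.0, -11.2]
force: [-0.5, -2.9, 5.3]
grip_width: 0.0237
grasp_force: 30.0
[-0.45282251 -2.90676688  5.28028446] [-0.50343694  0.1592539   0.056711  ]
```

```bash
python3 -m creep '[{"pos": [0,0,0.001],"finger_gap": 0},{"finger_gap": 0},{"finger_gap": 0}]';python3 -c "
from h import *;print(bot.state()['force'],bot.state()['torque'])"
```

```text
t: 8.47
position: [0.6181, 0.1194, 0.0902]
tool_rot: [180.0, -0.0, -11.2]
force: [-0.6, -2.8, 8.1]
grip_width: 0.0237
grasp_force: 30.0
[-0.64035908 -2.79205829  8.08155289] [-0.55235824  0.20576913 -0.03304365]
```

```bash
python3 -m creep '[{"pos": [0,0.0007,0],"finger_gap": 0},{"finger_gap": 0},{"finger_gap": 0}]';python3 -c "
from h import *;print(bot.state()['force'],bot.state()['torque'])"
```

```text
t: 8.72
position: [0.618, 0.1192, 0.0903]
tool_rot: [-180.0, -0.0, -11.2]
force: [-0.3, 1.0, 7.5]
grip_width: 0.0235
grasp_force: 30.0
[-0.28516959  1.03319287  7.48835997] [ 0.23103744  0.11168993 -0.03884442]
```

```bash
python3 -m creep '[{"pos": [0,-0.0002,0.001],"finger_gap": 0},{"finger_gap": 0},{"finger_gap": 0}]';python3 -c "
from h import *;print(bot.state()['force'],bot.state()['torque'])"
```

```text
t: 8.97
position: [0.6181, 0.1192, 0.0894]
tool_rot: [-180.0, -0.0, -11.2]
force: [-1.5, -0.3, 9.3]
grip_width: 0.024
grasp_force: 30.0
[-1.4848465  -0.31502369  9.33334783] [-0.00669635  0.28688736 -0.00174935]
```

```bash
python3 -m creep '[{"pos": [0,0,0.0005],"finger_gap": 0},{"finger_gap": 0},{"finger_gap": 0}]';python3 -c "
from h import *;print(bot.state()['force'],bot.state()['torque'])"
```

```text
t: 9.22
position: [0.6181, 0.1192, 0.0891]
tool_rot: [-180.0, -0.1, -11.2]
force: [-2.1, -0.3, 12.1]
grip_width: 0.0244
grasp_force: 30.0
[-2.11363741 -0.33631268 12.10580071] [-0.05917327  0.40768746 -0.04335599]
```

```bash
python3 -m creep '[{"pos": [-0.0003,0,0.0004],"finger_gap": 0},{"finger_gap": 0},{"finger_gap": 0}]';python3 -c "
from h import *;print(bot.state()['force'],bot.state()['torque'])"
```

```text
t: 9.47
position: [0.6181, 0.1192, 0.0888]
tool_rot: [-180.0, -0.1, -11.2]
force: [-1.2, -0.2, 14.3]
grip_width: 0.0239
grasp_force: 30.0
[-1.16673686 -0.21984769 14.34541988] [-0.13793568  0.29986307 -0.0477248 ]
```

```bash
python3 -m creep '[{"finger_gap": 0},{"finger_gap": 0}]';python3 -c "
from h import *;print(bot.state()['force'],bot.state()['torque'])"
```

```text
t: 9.63
position: [0.6181, 0.1192, 0.0888]
tool_rot: [-180.0, -0.1, -11.2]
force: [-1.0, -0.3, 13.6]
grip_width: 0.0242
grasp_force: 30.0
[-0.95754462 -0.29102996 13.59426254] [-0.16413729  0.27100832 -0.00841062]
```

```bash
python3 -m creep '[{"pos": [0,0,0.0003],"finger_gap": 0},{"finger_gap": 0},{"finger_gap": 0}]';python3 -m creep '[{"finger_gap": 0},{"finger_gap": 0}]';python3 - <<'E'
from h import *
s,d=grab('side'); np.savez('v2.npz',s=s,d=d); print(bot.state()['position'],bot.state()['force'])
cv2.imwrite('pics/v2.png',cv2.resize(s[180:255,210:310],(800,600),interpolation=2)[...,::-1])
E
```

```text
t: 9.88
position: [0.6181, 0.1192, 0.0886]
tool_rot: [-180.0, -0.1, -11.2]
force: [-1.1, -0.9, 12.7]
grip_width: 0.0239
grasp_force: 30.0
t: 10.05
position: [0.6181, 0.1192, 0.0886]
tool_rot: [-180.0, -0.1, -11.2]
force: [-1.6, -0.3, 13.3]
grip_width: 0.0239
grasp_force: 30.0
[0.61809312 0.11922694 0.08860151] [-1.22985439 -0.72503264 13.55973665]
```

View pics/v2.png

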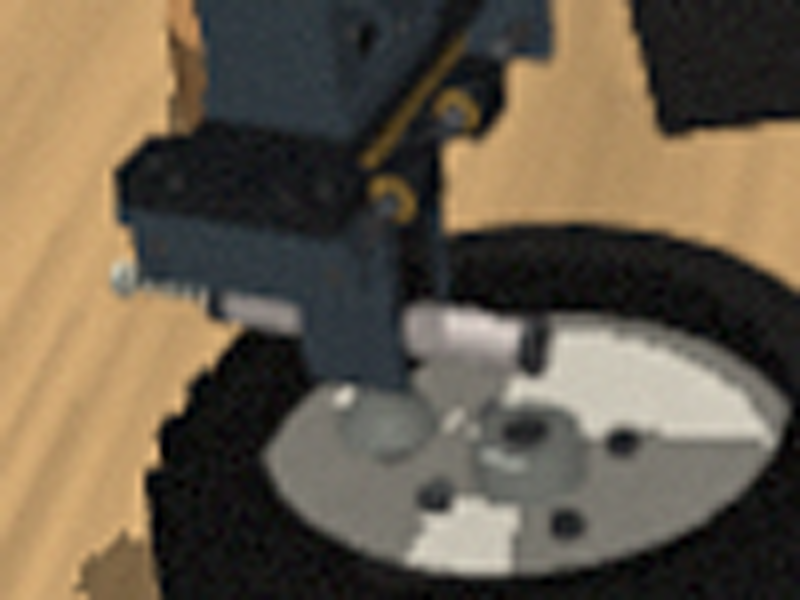

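The rod has come out: its tip is at crop (122,280) and the barrel end at (215,300). Now I bring the push up to 17 N and hold it.

```bash
python3 -m creep '[{"pos": [0,0,0.0005],"finger_gap": 0},{"finger_gap": 0},{"finger_gap": 0}]';python3 -m creep '[{"finger_gap": 0}]';python3 -m creep '[{"finger_gap": 0}]' | grep force
```

```text
t: 10.35
position: [0.6181, 0.1192, 0.0882]
tool_rot: [-180.0, -0.1, -11.2]
force: [-2.2, -1.1, 15.9]
grip_width: 0.0238
grasp_force: 30.0
t: 10.43
position: [0.6181, 0.1192, 0.0882]
tool_rot: [-180.0, -0.1, -11.2]
force: [-3.0, -0.1, 15.0]
grip_width: 0.0242
grasp_force: 30.0
force: [-1.8, -0.1, 15.0]
grasp_force: 30.0
```

Measured force is about 15.3 N, plus 1.8 N of gauge weight, so the push is about 17 N. Holding for 1.3 s.

```bash
for i in 1 2; do python3 -m creep '[{"finger_gap": 0},{"finger_gap": 0},{"finger_gap": 0},{"finger_gap": 0},{"finger_gap": 0},{"finger_gap": 0},{"finger_gap": 0},{"finger_gap": 0}]' | egrep 't:|force'; done
```

```text
t: 11.18
tool_rot: [-180.0, -0.1, -11.2]
force: [-1.8, 0.5, 15.6]
grasp_force: 30.0
t: 11.85
tool_rot: [-180.0, -0.1, -11.2]
force: [-1.9, -2.1, 15.0]
grasp_force: 30.0
```

```bash
python3 -m creep '[{"pos": [0,0,-0.003],"finger_gap": 0},{"pos": [0,0,-0.005],"finger_gap": 0},{"pos": [0,0,-0.005],"finger_gap": 0},{"pos": [0,0,-0.005],"finger_gap": 0},{"pos": [0,0,-0.005],"finger_gap": 0},{"pos": [0,0,-0.005],"finger_gap": 0},{"pos": [0,0,-0.005],"finger_gap": 0},{"pos": [0,0,-0.007],"finger_gap": 0},{"pos": [0,0,-0.01],"finger_gap": 0},{"pos": [0,0,-0.01],"finger_gap": 0},{"pos": [0,0,-0.01],"finger_gap": 0},{"pos": [0,0,-0.01],"finger_gap": 0},{"pos": [0,0,-0.005],"finger_gap": 0},{"finger_gap": 0}]'
python3 -m creep '[{"pos": [-0.0015,0.01,0],"finger_gap": 0},{"pos": [-0.0015,0.02,0],"finger_gap": 0},{"pos": [-0.0015,0.02,0],"finger_gap": 0},{"pos": [-0.0015,0.02,0],"finger_gap": 0},{"pos": [-0.0015,0.02,0],"finger_gap": 0},{"pos": [-0.0015,0.02,0],"finger_gap": 0},{"pos": [-0.0015,0.02,0],"finger_gap": 0},{"pos": [-0.0015,0.02,0],"finger_gap": 0},{"pos": [-0.0015,0.02,0],"finger_gap": 0},{"pos": [-0.0015,0.02,0],"finger_gap": 0},{"pos": [-0.0015,0.02,0],"finger_gap": 0},{"pos": [-0.0015,0.02,0],"finger_gap": 0},{"pos": [-0.0015,0.02,0],"finger_gap": 0},{"pos": [-0.0015,0.02,0],"finger_gap": 0},{"pos": [-0.0015,0.02,0],"finger_gap": 0},{"pos": [-0.0015,0.02,0],"finger_gap": 0},{"pos": [-0.0015,0.02,0],"finger_gap": 0},{"pos": [-0.0015,0.02,0],"finger_gap": 0},{"pos": [0,0.01,0],"finger_gap": 0},{"finger_gap": 0}]'
python3 -m creep '[{"finger_gap": 0},{"finger_gap": 0}]'
python3 - <<'E'
from h import *
s,d=grab('side'); np.savez('v3.npz',s=s,d=d); print(bot.state()['position'],bot.state()['force'])
cv2.imwrite('pics/v3.png',cv2.resize(s[120:210,255:375],(800,600),interpolation=2)[...,::-1])
E
```

```text
t: 13.02
position: [0.6182, 0.1192, 0.1739]
tool_rot: [-180.0, -0.1, -11.2]
force: [-0.7, -0.1, -1.9]
grip_width: 0.0238
grasp_force: 30.0
t: 14.68
position: [0.52, -0.2307, 0.1718]
tool_rot: [180.0, 0.0, -11.3]
force: [0.2, 0.3, -2.1]
grip_width: 0.0239
grasp_force: 30.0
t: 14.85
position: [0.5208, -0.2281, 0.172]
tool_rot: [-180.0, 0.0, -11.2]
force: [-0.7, -0.8, -1.5]
grip_width: 0.0241
grasp_force: 30.0
[ 0.52093434 -0.22787417  0.17203415] [-0.02441884 -0.13406084 -2.46921608]
```

View pics/v3.png

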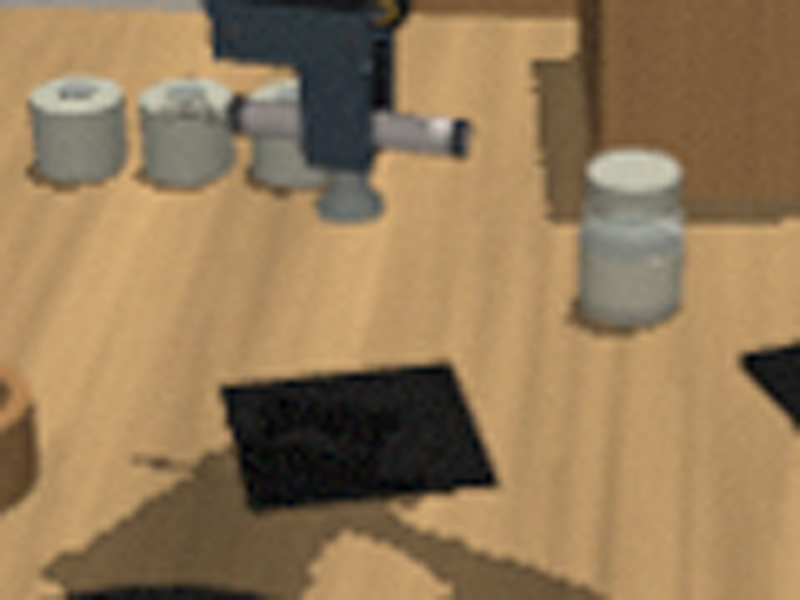

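The gauge hangs upright with its foot at crop (350,200). The rod is still out, shown by its markings at (175,110) and its shadow at (150,460). The pad is below at (355,435). Lowering.

```bash
python3 -m creep '[{"pos": [0,0,0.01],"finger_gap": 0},{"pos": [0,0,0.02],"finger_gap": 0},{"pos": [0,0,0.02],"finger_gap": 0},{"pos": [0,0,0.02],"finger_gap": 0},{"pos": [0,0,0.02],"finger_gap": 0},{"pos": [0,0,0.02],"finger_gap": 0},{"pos": [0,0,0.01],"finger_gap": 0},{"pos": [0,0,0.007],"finger_gap": 0},{"pos": [0,0,0.003],"finger_gap": 0},{"pos": [0,0,0.002],"finger_gap": 0},{"finger_gap": 0},{"finger_gap": 0}]'; python3 -m creep '[{"pos": [0,0,0.002],"finger_gap": 0},{"pos": [0,0,0.001],"finger_gap": 0},{"finger_gap": 0},{"finger_gap": 0}]'
```

```text
t: 15.9
position: [0.5214, -0.229, 0.0409]
tool_rot: [180.0, -0.1, -11.2]
force: [0.2, 0.3, -1.4]
grip_width: 0.024
grasp_force: 30.0
t: 16.23
position: [0.521, -0.2288, 0.0373]
tool_rot: [180.0, -0.0, -11.2]
force: [-0.3, 0.3, -1.5]
grip_width: 0.0238
grasp_force: 30.0
```

```bash
python3 -m creep '[{"pos": [0,0,0.001],"finger_gap": 0},{"finger_gap": 0},{"finger_gap": 0}]'; python3 -m creep '[{"pos": [0,0,0.0005],"finger_gap": 0},{"finger_gap": 0},{"finger_gap": 0}]'
```

```text
t: 16.48
position: [0.5209, -0.2287, 0.0362]
tool_rot: [-180.0, 0.0, -11.2]
force: [0.8, 0.6, -1.8]
grip_width: 0.0239
grasp_force: 30.0
t: 16.73
position: [0.521, -0.2288, 0.0359]
tool_rot: [180.0, -0.0, -11.2]
force: [-0.9, -0.5, 3.2]
grip_width: 0.024
grasp_force: 30.0
```

```bash
python3 -m creep '[{"finger_gap": 0.03},{"finger_gap": 0.035},{"finger_gap": 0.05},{"finger_gap": 0.07},{"finger_gap": 0.08},{"finger_gap": 0.08},{"finger_gap": 0.08},{"finger_gap": 0.08}]'; python3 -m creep '[{"pos": [0,0,-0.003],"finger_gap": 0.08},{"pos": [0,0,-0.006],"finger_gap": 0.08},{"pos": [0,0,-0.01],"finger_gap": 0.08},{"pos": [0,0,-0.02],"finger_gap": 0.08},{"pos": [0,0,-0.03],"finger_gap": 0.08},{"pos": [0,0,-0.03],"finger_gap": 0.08},{"pos": [0,0,-0.03],"finger_gap": 0.08},{"pos": [0,0,-0.03],"finger_gap": 0.08},{"pos": [0,0,-0.03],"finger_gap": 0.08},{"finger_gap": 0.08},{"finger_gap": 0.08}]'
python3 - <<'E'
from h import *
s,d=grab('side'); print(bot.state()['force'])
cv2.imwrite('pics/v4.png',cv2.resize(s[120:210,255:375],(800,600),interpolation=2)[...,::-1])
E
```

```text
t: 17.4
position: [0.521, -0.2287, 0.0357]
tool_rot: [180.0, -0.0, -11.2]
force: [0.2, -0.6, -1.1]
grip_width: 0.0723
grasp_force: 0.0
t: 18.32
position: [0.5217, -0.2292, 0.2273]
tool_rot: [179.9, -0.2, -11.2]
force: [0.3, 0.2, -1.0]
grip_width: 0.0799
grasp_force: 0.0
[-0.18801098  0.16492095 -0.5375317 ]
```

View pics/v4.png

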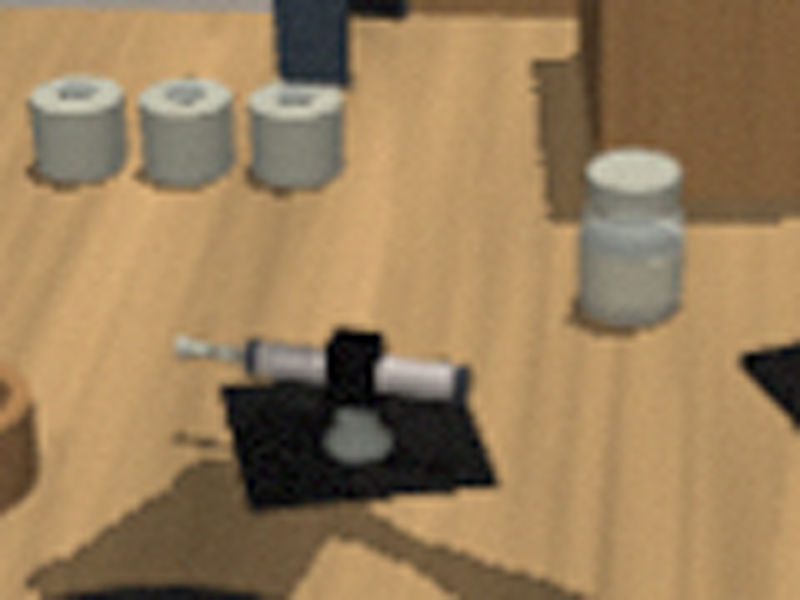

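The gauge stands upright on the pad with its foot at crop (357,435). The rod is out to (185,347), and the robot is clear. Handing in.

```bash
python3 -c "
from station import bot;print(bot.close_job())"
```

```text
the job is handed in; nothing more can be done
None
```

The job is handed in: the gauge was held on the valve at about 17 N for over a second (highest reading about 18 N) and now stands upright on its pad with the rod out, with the tape roll, jar and wrench never approached, all in about 18 s.

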